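# Roll the yellow print case to the end stop and weigh it

### The job

Roll the yellow case along its roller lane, without lifting it, until it rests against the red end stop. Then lift it off the rollers and set it down, upright and without dropping it, in the middle of the bench scale's white platform, and let go. Leave the blue case where it stands.

Things in the scene. Friction and masses are not known exactly. Their poses are not given: they have to be found in the camera images.
- yellow_center (a point): Centre, half-way up, of the yellow case: 100 mm long (x, along its lane, same way as the track's x), 80 wide, 90 high with handle, 0.3-0.55 kg; underside 45 mm below. Lidded body 50 mm high with black latches; over it a yellow arched handle, a bar 78 mm long (x), 18 wide (y), 16 tall, its middle 37 mm above this point, 24 mm clear of the lid. It stands in either of the two lanes.
- blue_center (a point): Centre of the blue case, same shape and size, standing in the other lane; it stays there.
- track: Fixed twin roller track, 340 mm long (x), 226 wide; origin on the bench under its middle. Lane centres at y = -60 and +60 mm; free rollers (drag under 1 N), tops 60 mm up; side guides 90 mm apart rise 12 mm above them. Red end stop across both lanes at the +x end: face at x = +160 mm, top 95 mm up; a case against it has its centre at x = +110 mm. Low dark lip at the -x end.
- scale: Fixed bench scale: white square platform 170 by 170 mm, flat top 30 mm above the bench, low display along its +x side. Origin on the bench under the platform's centre.
Mind the look-alikes: they are no part of the job. Of the things like the part that bears yellow_center, leave any that is turquoise; of the rest the smaller one is meant.

How it is judged:
On the way, in this order (a step that is already met when the one before it is completed fails the run):
1. the yellow case stands on its rollers against the red end stop (within 10 mm) (x of yellow_center in the frame of track between 0.1 and 0.118 m and z of yellow_center in the frame of track below 0.113 m), for 0.2 s.
2. the yellow case is lowered onto the scale's platform with the gripper still at its handle (not dropped) (horizontal distance between yellow_center and scale below 0.03 m and z of yellow_center in the frame of scale below 0.081 m and z of the grasp point in the frame of yellow_center below 0.058 m), for 0.1 s.
At the end, for the whole second after the job is handed in: The yellow case stands upright (within 6 degrees) on the scale's platform, released, its centre within 25 mm of the platform's centre; the blue case is still within 30 mm of where it stood (horizontal distance between yellow_center and scale below 0.025 m and z of yellow_center in the frame of scale between 0.069 and 0.081 m and angle between yellow_center's own z axis and vertical below 0.1 rad and distance of blue_center from where it was at the start of the episode below 0.03 m); the robot touches nothing.
It fails at once if the yellow case is lifted more than 12 mm off the rollers while over the lanes and more than 40 mm short of the end stop (z of yellow_center in the frame of track between 0.117 and 0.17 m and x of yellow_center in the frame of track between -0.17 and 0.07 m and y of yellow_center in the frame of track between -0.11 and 0.11 m).
It fails at once if the blue case is moved by more than 30 mm (distance of blue_center from where it was at the start of the episode above 0.03 m).
It also fails if it takes over 48 s, if anything falls off the work surface, if the arm or the gripper's body presses on something with over 40 N, if the wrist force passes 120 N, or if a joint passes its speed limit or range.

### The arm

A 7-joint arm with a two-finger parallel gripper is mounted at the origin on the work surface. World frame = base frame: x ahead of the robot, y to its left, z up, the work surface at z = 0. Lengths are in m, angles in rad, forces in N, time in s.
With the tool pointing down it reaches from about 0.35 to 0.9 m from the base axis. Payload 8.1 kg.
Tool frame: the origin (TCP) lies on the centre line of the jaws, within the pads' length; the fingertips stand 19 mm ahead of it and the grasp point (between the pads) is the TCP; z points along the fingers, y is the direction in which the jaws open and shut (so a half turn about z gives the same grasp; the last joint's range is limited). The gripper opens to 92 mm and grips with 3 to 60 N. Pads are 19 mm wide; open, the fingers measure 130 mm over their backs; the gripper's body (75 mm by 190 mm) begins 47 mm behind the grasp point.
Start: joints at [1.116, 0.434, 0.025, 1.573, -0.012, 1.134, -0.075], TCP at [0.215, -0.587, 0.246] pointing down, gripper open.
Joint ranges: [-2.62, 2.62], [-0.44, 2.09], [-1.27, 1.32], [0.08, 2.57], [-1.32, 4.46], [0.12, 2], [-2.74, 2.74]. Speed limits (rad/s): [2.22, 2.22, 3.01, 3.01, 3.14, 3.14, 3.14].

### API

Orientations are given as a rotation vector (axis times angle).
In Python, from cell import monitor, imaging, workorder, outline_of gives the robot as it stands.
- The arm moves only by the tool move_arm, never from a script. Its argument "series" is a list of rows, each a list of 6 numbers: the shift along the world's x, y, z in cm, then the turn, a rotation vector about the world's x, y, z in degrees. A call has 1 to 8 rows; each row shifts and turns the commanded pose from where the row before left it; what a row does not reach is not made up. A row lasts 1/10 s, in which the tool goes at most 50 mm and 8.59 degrees, less where a joint would pass 70% of its speed; a pose out of reach is approached as far as the arm can. A call with a gripper value outside its range is refused whole. "grip" is the opening, from 0 (shut) to 1 (fully open), set as the call begins (left out, the last holds). The fingers move at their own pace and stop on an object; "force" is the grip in N (left out, the last holds). Time passes only in rows, so rows that do not move let the fingers close. It gives the time, the measured TCP pose, the force and the opening at its end, in the units of the state.
- monitor.observe(): the state, without advancing time (a new reading comes with each control period).
- imaging.get_image(name): name is "scene" or "top"; returns a dict with "color" (480x640x3 uint8, red, green, blue), "fx", "fy", "cx", "cy" (pixels), "dist_coeffs" ([k1, k2, p1, p2, k3] as OpenCV has them; the pictures are not rectified), "rvec" (rotation vector, rad) and "tvec" (3), from world to camera coordinates, as OpenCV has them. Camera axes: x right, y down, z forward; pixel columns grow to the right and rows downward; lengths in m; the calibration is good to about 2 mm. A picture is of the moment at which its call begins. There is no depth.
- workorder.sign_off(): hands the job in, once; it reports no verdict.
Trained networks look in the newest picture that a camera, given by its name, has taken for a name from the list of things; names that differ only in an ending like _2 or _b are one class to them, and where a whole thing is asked for, a point or a joint stands for the part that bears it (a point fixed in the world has none). Each returns a list of dicts, best first, with "p" (0 to 1); they miss things now and then, are a little off and sometimes report something else, mostly with a low value. They report only what shows in the picture. A call takes as long as a camera call. They do not tell look-alikes from the thing itself.
- outline_of(camera, thing): "mask" (480x640 bool, what is visible of it) and "rect" ([left, top, width, height] in pixels, round what is visible of it).
The state is a dict: "clock": time; "joints": joint angles; "dq": joint speeds; "joint_efforts": joint torques, N m; "position": TCP position; "ee_rot": TCP orientation; "force": force on the tool from outside, world axes, zero at the start; "ft_torque": the same for the moment, N m; "width": opening from 0.0 (shut) to 1.0 (fully open).
Only numpy, scipy, OpenCV 4.12 (cv2) and the standard library are available. Lean on these libraries where they do the work, as an engineer would, in place of code of your own. Each camera call takes 0.05 s, during which the arm holds its last target. There are 200 camera calls.

## Working session

There is one attempt and no reset: what is moved stays moved. The work goes in short steps, Python scripts to look and compute and a tool call to move; the robot and the scene stay as the last step left them, time stands still between calls to the robot, and variables do not carry over. Pictures are saved under pics/ and viewed, about 8 in all and at most 12, crops included, and the job is handed in when it is done.

Besides the shell and the picture viewer there is one more tool, called after "Call:" in YAML: its name, and indented under it one key for each argument. move_arm: Moves the arm, as the interface text tells. Its arguments: {"type":"object","properties":{"series":{"type":"array"},"grip":{"type":"number"},"force":{"type":"number"}},"required":["series"]}

```bash
mkdir -p pics; ls
cat > h.py <<'E'
import numpy as np, cv2
from cell import monitor, imaging, workorder, outline_of
def cam(n):
    im=imaging.get_image(n); K=np.array([[im['fx'],0,im['cx']],[0,im['fy'],im['cy']],[0,0,1.]])
    return im['color'],K,np.array(im['dist_coeffs'],float),np.array(im['rvec'],float),np.array(im['tvec'],float)
def ray(c,uv,z):
    _,K,d,r,t=c; R=cv2.Rodrigues(r)[0]
    p=cv2.undistortPoints(np.array(uv,float).reshape(-1,1,2),K,d).reshape(-1,2)
    v=np.c_[p,np.ones(len(p))]@R; o=-R.T@t.ravel()
    return o+v*((z-o[2])/v[:,2])[:,None]
def proj(c,P):
    _,K,d,r,t=c; return cv2.projectPoints(np.array(P,float).reshape(-1,3),r,t,K,d)[0].reshape(-1,2)
def save(a,n): cv2.imwrite('pics/'+n,cv2.cvtColor(a,cv2.COLOR_RGB2BGR))
E
python3 - <<'E'
from h import *
for n in('scene','top'):
    c=cam(n); save(c[0],n+'0.png'); print(n,-cv2.Rodrigues(c[3])[0].T@c[4].ravel())
    for th in('yellow_center','blue_center','track','scale'):
        for o in outline_of(n,th):
            m=o['mask']; print(th,round(o['p'],2),o['rect'],c[0][m].mean(0).astype(int),m.sum())
s=monitor.observe(); print(s)
E
```

```text
pics
scene [ 1.53805495 -0.01946891  0.81243333]
yellow_center 0.77 [199.0, 178.8, 72.5, 59.9] [152 127  17] 2319
yellow_center 0.68 [117.3, 234.9, 58.7, 60.3] [ 15 100 101] 2099
yellow_center 0.57 [215.3, 220.6, 53.5, 45.4] [156 129  16] 1747
blue_center 0.95 [221.6, 251.1, 58.2, 51.7] [ 20  58 125] 2693
track 0.97 [174.4, 237.2, 186.3, 104.8] [113 110 114] 12542
scale 0.96 [471.8, 259.4, 82.7, 78.8] [143 150 140] 5435
top [ 0.35984071 -0.03429765  1.14544856]
yellow_center 0.94 [452.3, 206.7, 55.8, 50.7] [ 28  98 101] 1768
yellow_center 0.88 [383.3, 282.2, 71.8, 73.4] [148 120  13] 3114
yellow_center 0.6 [375.7, 213.8, 45.9, 36.3] [144 116   9] 1751
blue_center 0.78 [354.0, 156.7, 47.9, 39.7] [ 33  57 116] 1748
track 0.85 [286.7, 155.7, 151.0, 106.0] [91 87 92] 9640
scale 0.92 [116.0, 165.6, 84.9, 95.0] [153 156 148] 5579
{'clock': 0.5, 'joints': array([ 1.11641658,  0.43452974,  0.0249892 ,  1.57325065, -0.01158183,
        1.13401855, -0.0751027 ]), 'dq': array([ 0.00062362, -0.00105727, -0.00123808,  0.00025482, -0.00209996,
       -0.00282069, -0.00105525]), 'joint_efforts': array([-1.31731114e-03, -6.67141199e+01,  9.83114541e-01, -3.14571369e+01,
       -6.05879794e-02,  3.39846639e-02,  8.21536742e-05]), 'position': array([ 0.21532095, -0.58671535,  0.2457036 ]), 'ee_rot': array([-3.09308882e+00, -5.49611012e-01,  6.18754984e-05]), 'force': array([ 0.02025392,  0.01824905, -0.0762572 ]), 'ft_torque': array([ 0.05516147, -0.00633265, -0.00020164]), 'width': 1.0038523494171803}
```

View pics/top0.png

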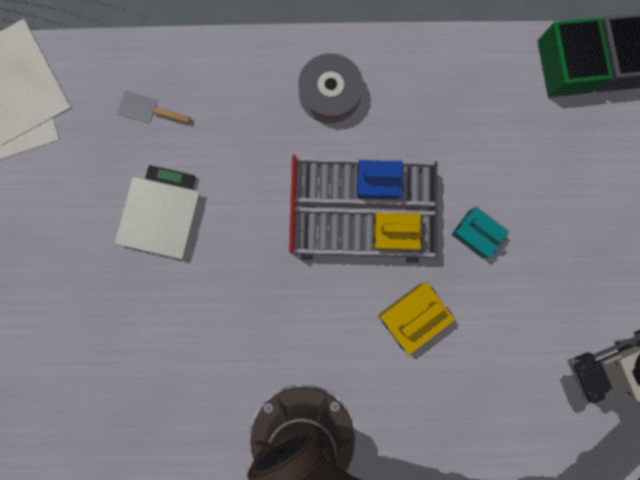

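View pics/scene0.png

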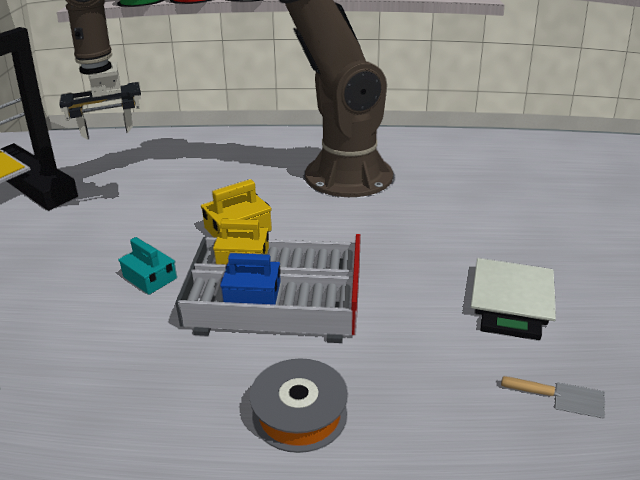

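Three things could be taken for the yellow case, by top-view pixel: yellow on the track at (398,231), a larger yellow one on the bench at (416,319), and a turquoise one at (481,233). I choose the one on the track: it isn't turquoise, and it's the smaller of the two yellows. Blue is at (381,179), the red stop is on the left at about (294,205), and the scale platform is at (158,217).

```bash
cat >> h.py <<'E'
from scipy.optimize import minimize
def box(sx,sy,z0,z1,cx=0,cy=0): return np.array([[cx+a*sx/2,cy+b*sy/2,z] for a in(-1,1) for b in(-1,1) for z in(z0,z1)])
CASE=[box(.1,.08,-.045,.005),box(.078,.018,-.045,.045)]
TRACK=[box(.34,.226,.01,.072),box(.01,.226,.01,.095,.165)]
SCALE=[box(.17,.17,.022,.03)]
def place(B,p,z): 
    c,s=np.cos(p[2]),np.sin(p[2]); R=np.array([[c,-s,0],[s,c,0],[0,0,1]]); return [b@R.T+[p[0],p[1],z] for b in B]
def sil(c,B):
    m=np.zeros((480*2,640*2),np.uint8)
    for b in B: cv2.fillConvexPoly(m,cv2.convexHull(np.round(proj(c,b)*2*16).astype(np.int32)),1,shift=4)
    return m
def fit(views,B,z,p0):
    def f(p):
        s=0
        for c,m in views:
            a=sil(c,place(B,p,z))>0; s+=1-(a&m).sum()/((a|m).sum()+1)
        return s
    for k in(1,.3):
        S=np.array([p0]+[np.array(p0)+k*d for d in np.diag([.02,.02,.1])]); r=minimize(f,p0,method='Nelder-Mead',options=dict(initial_simplex=S,xatol=1e-4,fatol=1e-5)); p0=r.x
    return r.x,r.fun
def pick(cam_,th,uv):
    o=min(outline_of(cam_,th),key=lambda o:np.hypot(o['rect'][0]+o['rect'][2]/2-uv[0],o['rect'][1]+o['rect'][3]/2-uv[1]))
    return cv2.resize(o['mask'].astype(np.uint8),(1280,960),interpolation=cv2.INTER_NEAREST)>0
E
cat > m.py <<'E'
from h import *
T=cam('top');mt={n:pick('top',n,u) for n,u in(('yellow_center',(398,231)),('blue_center',(381,179)),('track',(362,207)),('scale',(158,217)))}
S=cam('scene');ms={n:pick('scene',n,u) for n,u in(('yellow_center',(242,243)),('blue_center',(250,277)),('track',(267,290)),('scale',(513,290)))}
r=0
img=T[0].copy()
# track filled with cases: union masks
for d in(mt,ms): d['track']=cv2.morphologyEx((d['track']).astype(np.uint8),cv2.MORPH_CLOSE,np.ones((9,9)))>0
for n,B,z,u in(('yellow_center',CASE,.105,(398,231)),('blue_center',CASE,.105,(381,179)),('track',TRACK,0,(362,207)),('scale',SCALE,0,(158,217))):
    w=ray(T,[u],z+.0)[0]; y0=np.pi if 0 else 0
    x0=[w[0],w[1],{'track':np.pi/2,'scale':1.4}.get(n,np.pi/2)]
    if n=='track': mt[n]|=mt['yellow_center']|mt['blue_center']
    for lab,v in(('top',[(T,mt[n])]),('both',[(T,mt[n]),(S,ms[n])])):
        if n=='track' and lab=='both': continue
        p,fv=fit(v,B,z,x0); print(n,lab,p[:2].round(4),np.degrees(p[2]).round(1),round(fv,3))
    for b in place(B,p,z): cv2.polylines(img,[cv2.convexHull(np.round(proj(T,b)).astype(np.int32))],True,(255,0,255),1)
red=(T[0][...,0]>130)&(T[0][...,1]<50); ys,xs=np.nonzero(red); ys,xs=ys[(xs>280)&(xs<310)],xs[(xs>280)&(xs<310)]
pts=ray(T,np.c_[xs,ys],.095); print('red',pts.mean(0),pts.min(0),pts.max(0))
save(cv2.resize(img[140:360,100:520],None,fx=1.9,fy=1.9,interpolation=cv2.INTER_CUBIC),'crop1.png')
E
python3 m.py
```

```text
yellow_center top [ 0.4847 -0.2293] 88.1 0.024
yellow_center both [ 0.484  -0.2289] 87.4 0.33
blue_center top [ 0.6067 -0.1941] 87.7 0.039
blue_center both [ 0.6067 -0.1916] 86.6 0.167
track top [ 0.5465 -0.1572] 87.1 0.038
scale top [0.5386 0.3392] 76.5 0.135
scale both [0.5396 0.3407] 77.2 0.41
red [0.51972421 0.01089705 0.095     ] [0.46106222 0.00590278 0.095     ] [0.62058472 0.01287275 0.095     ]
```

View pics/crop1.png

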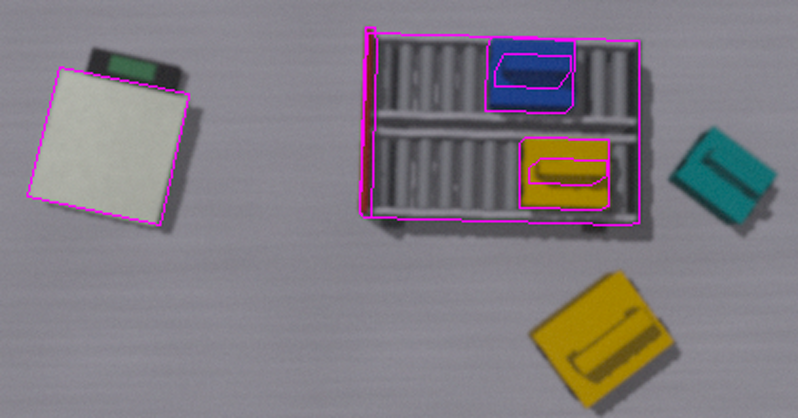

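The crop confirms the choice: smaller yellow case in the lane nearer the robot, with the fits sitting on the outlines of the track, cases and scale. The estimates are yellow ≈ (0.4845, -0.229), track +x at 87.3° and platform ≈ (0.539, 0.339). The reach to the stop is about 18.5 cm.

Call:
move_arm:
  series:
    - [3, 3.9, 0, 0, 0, 8.3]
    - [3, 3.9, 0, 0, 0, 8.3]
    - [3, 3.9, 0, 0, 0, 8.3]
    - [3, 3.9, 0, 0, 0, 8.3]
    - [3, 3.9, 0, 0, 0, 8.3]
    - [3, 3.9, 0, 0, 0, 8.3]
    - [3, 3.9, 0, 0, 0, 8.3]
    - [3, 3.9, 0, 0, 0, 8.3]
  grip: 0.7

```text
clock: 1.8
position: [0.4563, -0.2731, 0.2461]
ee_rot: [2.281, 2.159, 0.0]
force: [1.8, -1.2, 0.2]
width: 0.706
```

```bash
cat > s.py <<'E'
from h import *
s=monitor.observe(); R=cv2.Rodrigues(np.array(s['ee_rot'],float))[0]
print(s['clock'],s['position'].round(4),'yaw of tool y',np.degrees(np.arctan2(R[1,1],R[0,1])).round(2),'tool z',R[:,2].round(3),s['force'].round(1),s['width'],s['joints'].round(2))
E
cat > w.py <<'E'
from h import *
T=cam('top');m=pick('top','scale',(158,217)); im=cv2.resize(T[0],(1280,960)).astype(int)
w=(m&(im.min(2)>110)).astype(np.uint8); w=cv2.morphologyEx(w,cv2.MORPH_OPEN,np.ones((9,9)))
k=max(cv2.findContours(w,0,2)[0],key=cv2.contourArea).reshape(-1,2)/2
P=ray(T,k,.03)[:,:2].astype(np.float32); print(cv2.minAreaRect(P))
E
python3 s.py; python3 w.py
```

```text
1.8 [ 0.4563 -0.2731  0.2461] yaw of tool y -3.13 tool z [ 0.001 -0.001 -1.   ] [ 1.8 -1.2  0.2] 0.7058244562217465 [ 0.72  0.31 -0.36  1.78  0.12  1.07  0.26]
((0.5373378396034241, 0.3389349579811096), (0.17273859679698944, 0.1700017899274826), 76.20418548583984)
```

Call:
move_arm:
  series:
    - [1.4, 2.2, 0, 0, 0, 0.4]
    - [1.4, 2.2, 0, 0, 0, 0]
    - [0, 0, -3, 0, 0, 0]
    - [0, 0, -2, 0, 0, 0]
    - [0, 0, 0, 0, 0, 0]

```text
clock: 2.4
position: [0.4817, -0.2304, 0.1934]
ee_rot: [-2.277, -2.158, 0.003]
force: [0.5, -0.1, 0.2]
width: 0.697
```

```bash
python3 s.py
python3 - <<'E'
from h import *
S=cam('scene');T=cam('top')
a=cv2.resize(S[0][150:300,170:330],None,fx=2.5,fy=2.5,interpolation=cv2.INTER_CUBIC)
b=cv2.resize(T[0][160:310,310:470],None,fx=2.5,fy=2.5,interpolation=cv2.INTER_CUBIC)
save(np.hstack([a,b]),'c2.png')
E
```

```text
2.4 [ 0.4817 -0.2304  0.1934] yaw of tool y -3.06 tool z [-0.004  0.002 -1.   ] [ 0.5 -0.1  0.2] 0.6974594741203642 [ 0.63  0.37 -0.37  1.83  0.16  0.97  0.13]
```

View pics/c2.png

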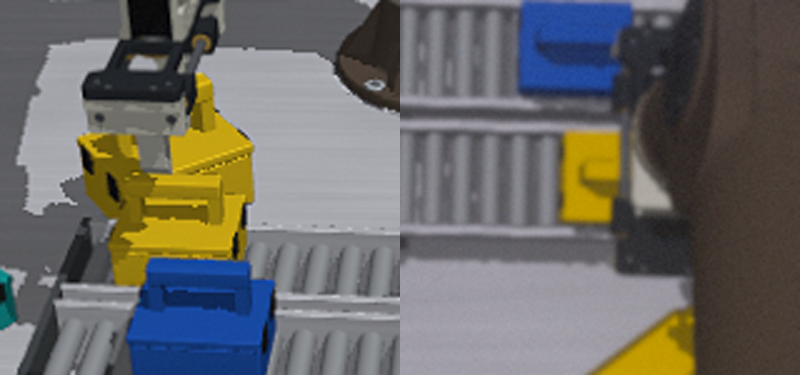

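Run:
```python
from h import *
S=cam('scene')
q=proj(S,[[.484,-.229,.150],[.515,-.2304,.175],[.4820,-.268,.15],[.486,-.190,.15]]); print(((q-[170,150])*2.5).round(0))
```

```text
[[168. 177.]
 [158. 171.]
 [122. 175.]
 [216. 178.]]
```

The finger sits across the handle's middle (crop pixel (152,165)), and the handle spans x 125–222. That agrees with the projection to about 4 mm, so I'll descend and grip.

Call:
move_arm:
  series:
    - [0.2, 0.3, -2, 0, 0, 0]
    - [0, 0, -2, 0, 0, 0]
    - [0, 0, -0.9, 0, 0, 0]
    - [0, 0, 0, 0, 0, 0]

```text
clock: 2.95
position: [0.4851, -0.2279, 0.1466]
ee_rot: [-2.28, -2.161, 0.001]
force: [-0.5, 1.6, -0.6]
width: 0.7
```

Call:
move_arm:
  series:
    - [0, 0, 0, 0, 0, 0]
    - [0, 0, 0, 0, 0, 0]
    - [0, 0, 0, 0, 0, 0]
    - [0, 0, 0, 0, 0, 0]
  grip: 0
  force: 25

```text
clock: 3.35
position: [0.4856, -0.2279, 0.1473]
ee_rot: [2.279, 2.161, 0.001]
force: [-0.1, -0.4, -0.1]
width: 0.403
```

Call:
move_arm:
  series:
    - [0, 0, 0, 0, 0, 0]
    - [0, 0, 0, 0, 0, 0]
    - [0, 0, 0, 0, 0, 0]
    - [0, 0, 0, 0, 0, 0]

```text
clock: 3.75
position: [0.4851, -0.2277, 0.1467]
ee_rot: [-2.28, -2.161, 0.0]
force: [-1.5, -1.1, 0.6]
width: 0.191
```

Call:
move_arm:
  series:
    - [0.05, 1, 0, 0, 0, 0]
    - [0.1, 2, 0, 0, 0, 0]
    - [0.1, 2.5, 0, 0, 0, 0]
    - [0.15, 2.5, 0, 0, 0, 0]
    - [0.1, 2.5, 0, 0, 0, 0]
    - [0.15, 2.5, 0, 0, 0, 0]
    - [0.1, 2, 0, 0, 0, 0]
    - [0.05, 1, 0, 0, 0, 0]

```text
clock: 4.55
position: [0.4931, -0.0649, 0.1467]
ee_rot: [-2.276, -2.164, -0.001]
force: [-1.2, -0.6, -1.1]
width: 0.193
```

Call:
move_arm:
  series:
    - [0, 0.5, 0, 0, 0, 0]
    - [0, 0.5, 0, 0, 0, 0]
    - [0, 0, 0, 0, 0, 0]

```text
clock: 4.85
position: [0.4934, -0.0578, 0.1467]
ee_rot: [2.28, 2.161, 0.0]
force: [-0.5, -0.1, -0.5]
width: 0.192
```

Call:
move_arm:
  series:
    - [0, 0.4, 0, 0, 0, 0]
    - [0, 0.4, 0, 0, 0, 0]
    - [0, 0, 0, 0, 0, 0]

```text
clock: 5.15
position: [0.4935, -0.0493, 0.1467]
ee_rot: [-2.28, -2.162, -0.001]
force: [1.4, 0.4, -2.5]
width: 0.197
```

```bash
python3 s.py
python3 - <<'E'
from h import *
S=cam('scene');T=cam('top')
a=cv2.resize(S[0][190:340,180:340],None,fx=2.5,fy=2.5,interpolation=cv2.INTER_CUBIC)
b=cv2.resize(T[0][150:300,270:430],None,fx=2.5,fy=2.5,interpolation=cv2.INTER_CUBIC)
save(np.hstack([a,b]),'c3.png')
E
```

```text
5.15 [ 0.4935 -0.0493  0.1467] yaw of tool y -3.04 tool z [ 0.  0. -1.] [ 1.4  0.4 -2.5] 0.19747463607947724 [ 0.32  0.38 -0.41  1.98  0.2   0.83 -0.26]
```

View pics/c3.png

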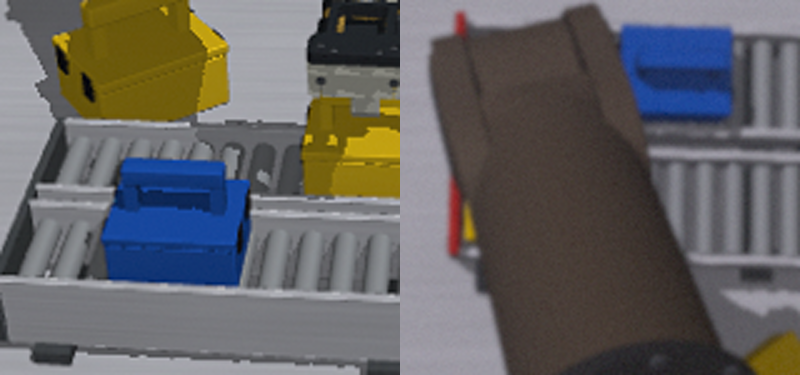

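The yellow case is rolling flat and its edge (465,222) is a few mm short of the red stop (455,220). Blue hasn't moved. I'll creep in until contact shows as force.

Call:
move_arm:
  series:
    - [0, 0.2, 0, 0, 0, 0]
    - [0, 0.2, 0, 0, 0, 0]
    - [0, 0, 0, 0, 0, 0]

```text
clock: 5.55
position: [0.4934, -0.0454, 0.1467]
ee_rot: [-2.279, -2.162, -0.0]
force: [0.3, -0.2, -2.6]
width: 0.192
```

Call:
move_arm:
  series:
    - [0, 0.15, 0, 0, 0, 0]
    - [0, 0.15, 0, 0, 0, 0]
    - [0, 0, 0, 0, 0, 0]

```text
clock: 5.85
position: [0.4933, -0.0427, 0.1467]
ee_rot: [2.279, 2.162, -0.0]
force: [0.4, -1.2, -2.8]
width: 0.193
```

Call:
move_arm:
  series:
    - [0, 0.1, 0, 0, 0, 0]
    - [0, 0.1, 0, 0, 0, 0]
    - [0, 0, 0, 0, 0, 0]

```text
clock: 6.15
position: [0.4934, -0.0422, 0.1469]
ee_rot: [2.28, 2.16, -0.002]
force: [0.7, -6.0, 0.9]
width: 0.193
```

Contact: -6 N along y at -0.042, which matches the predicted -0.0445 to about 2 mm. I'll hold for the dwell, back off 2 mm, raise the grip force and lift.

Call:
move_arm:
  series:
    - [0, 0, 0, 0, 0, 0]
    - [0, 0, 0, 0, 0, 0]
    - [0, 0, 0, 0, 0, 0]
    - [0, -0.2, 0, 0, 0, 0]
    - [0, 0, 0, 0, 0, 0]
  force: 40

```text
clock: 6.65
position: [0.4932, -0.0427, 0.1467]
ee_rot: [-2.28, -2.161, -0.0]
force: [0.9, 0.0, -1.7]
width: 0.195
```

Call:
move_arm:
  series:
    - [0, 0, 0.5, 0, 0, 0]
    - [0, 0, 1, 0, 0, 0]
    - [0, 0, 1.5, 0, 0, 0]
    - [0, 0, 2, 0, 0, 0]
    - [0, 0, 2, 0, 0, 0]
    - [0, 0, 2, 0, 0, 0]
    - [0, 0, 1, 0, 0, 0]
    - [0, 0, 0, 0, 0, 0]

```text
clock: 7.45
position: [0.4941, -0.0425, 0.2483]
ee_rot: [2.278, 2.16, 0.003]
force: [0.0, 0.5, -3.8]
width: 0.195
```

```bash
python3 s.py
python3 - <<'E'
from h import *
S=cam('scene');save(S[0],'c4.png')
E
```

```text
7.45 [ 0.4941 -0.0425  0.2483] yaw of tool y -3.04 tool z [ 0.003 -0.    -1.   ] [ 0.   0.5 -3.8] 0.1952215421749142 [ 0.34  0.26 -0.44  1.85  0.13  1.06 -0.2 ]
```

View pics/c4.png

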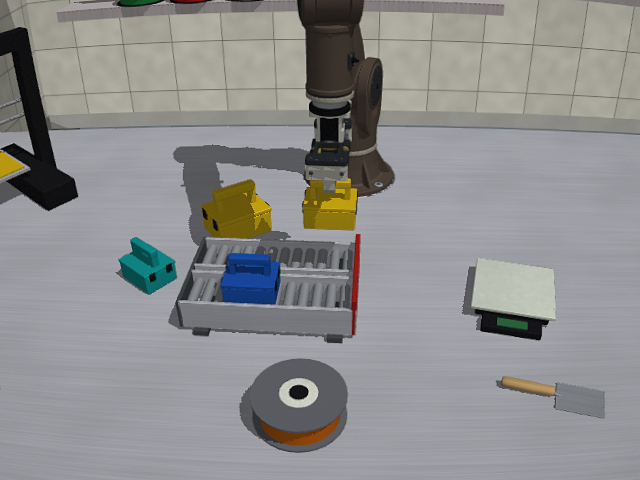

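The case hangs level in the gripper (scene (330,205)), clear of the stop, and blue is untouched. Next I'll carry it over to the scale.

Call:
move_arm:
  series:
    - [0.3, 2, 0, 0, 0, 0]
    - [0.5, 4, 0, 0, 0, 0]
    - [0.6, 4.8, 0, 0, 0, 0]
    - [0.6, 4.8, 0, 0, 0, 0]
    - [0.6, 4.8, 0, 0, 0, 0]
    - [0.6, 4.8, 0, 0, 0, 0]
    - [0.5, 4, 0, 0, 0, 0]
    - [0.4, 3, 0, 0, 0, 0]

```text
clock: 8.3
position: [0.5332, 0.2824, 0.2451]
ee_rot: [-2.276, -2.163, 0.002]
force: [0.6, 0.8, -4.1]
width: 0.191
```

Call:
move_arm:
  series:
    - [0.3, 2.5, 0, 0, 0, 0]
    - [0.1, 2, 0, 0, 0, 0]
    - [0, 1, 0, 0, 0, 0]
    - [0, 0, 0, 0, 0, 0]
    - [0, 0, 0, 0, 0, 0]

```text
clock: 8.8
position: [0.5383, 0.333, 0.246]
ee_rot: [2.28, 2.161, -0.003]
force: [-0.0, -0.3, -4.1]
width: 0.188
```

```bash
cat > y.py <<'E'
from h import *
import sys
z=float(sys.argv[1]); s=monitor.observe()['position']
S=cam('scene'); q=proj(S,[[s[0],s[1],z]])[0]; print('expect',q)
m=pick('scene','yellow_center',q); 
ys,xs=np.nonzero(m); print('mask',xs.min()/2,xs.max()/2,ys.min()/2,ys.max()/2)
p,f=fit([(S,m)],[CASE[0],CASE[1]],z,[s[0],s[1],np.radians(87.3)]); print('fit',p[:2],np.degrees(p[2]),f,'tcp',s)
E
python3 s.py; python3 y.py 0.2066
```

```text
8.8 [0.5383 0.333  0.246 ] yaw of tool y -3.08 tool z [-0.001 -0.002 -1.   ] [-0.  -0.3 -4.1] 0.18813184094606344 [-0.3   0.5  -0.51  1.52  0.26  1.19 -0.91]
expect [523.57230071 213.97198434]
mask 493.0 554.5 191.0 246.5
fit [0.54152916 0.33453218] 87.16550214753941 0.11561372598372344 tcp [0.53833538 0.33300287 0.24597646]
```

The case sits within about 3 mm of the TCP. I'll shift +0.4 cm in y and descend 12.9 cm in all, slowing near contact.

Call:
move_arm:
  series:
    - [0, 0.4, -2, 0, 0, 0]
    - [0, 0, -3, 0, 0, 0]
    - [0, 0, -3, 0, 0, 0]
    - [0, 0, -2, 0, 0, 0]
    - [0, 0, -1, 0, 0, 0]
    - [0, 0, -0.5, 0, 0, 0]
    - [0, 0, -0.5, 0, 0, 0]
    - [0, 0, 0, 0, 0, 0]

```text
clock: 9.7
position: [0.5386, 0.3382, 0.1271]
ee_rot: [2.28, 2.161, 0.001]
force: [0.2, -0.1, -4.2]
width: 0.196
```

Call:
move_arm:
  series:
    - [0, 0, -0.3, 0, 0, 0]
    - [0, 0, -0.3, 0, 0, 0]
    - [0, 0, 0, 0, 0, 0]
    - [0, 0, 0, 0, 0, 0]

```text
clock: 10.1
position: [0.5384, 0.3383, 0.1208]
ee_rot: [2.28, 2.162, 0.0]
force: [0.2, 1.2, -4.3]
width: 0.191
```

Call:
move_arm:
  series:
    - [0, 0, -0.15, 0, 0, 0]
    - [0, 0, -0.15, 0, 0, 0]
    - [0, 0, 0, 0, 0, 0]

```text
clock: 10.4
position: [0.5382, 0.3381, 0.1175]
ee_rot: [2.28, 2.162, -0.001]
force: [0.1, -0.5, -4.7]
width: 0.192
```

Call:
move_arm:
  series:
    - [0, 0, -0.1, 0, 0, 0]
    - [0, 0, 0, 0, 0, 0]

```text
clock: 10.6
position: [0.5384, 0.3382, 0.1169]
ee_rot: [2.28, 2.161, 0.0]
force: [-0.6, -0.7, -1.7]
width: 0.193
```

```bash
python3 s.py; python3 y.py 0.0765
python3 - <<'E'
from h import *
S=cam('scene');T=cam('top')
a=cv2.resize(S[0][200:350,440:600],None,fx=2.5,fy=2.5,interpolation=cv2.INTER_CUBIC)
b=cv2.resize(T[0][140:290,90:250],None,fx=2.5,fy=2.5,interpolation=cv2.INTER_CUBIC)
save(np.hstack([a,b]),'c5.png')
E
```

```text
10.6 [0.5384 0.3382 0.1169] yaw of tool y -3.05 tool z [ 0. -0. -1.] [-0.6 -0.7 -1.7] 0.1926230157778778 [-0.33  0.63 -0.48  1.65  0.34  0.94 -0.99]
expect [515.14831157 268.4957297 ]
mask 488.0 544.5 249.0 297.5
fit [0.53852073 0.3410007 ] 85.59099980496961 0.1908477842003854 tcp [0.53836475 0.33824305 0.11693121]
```

View pics/c5.png

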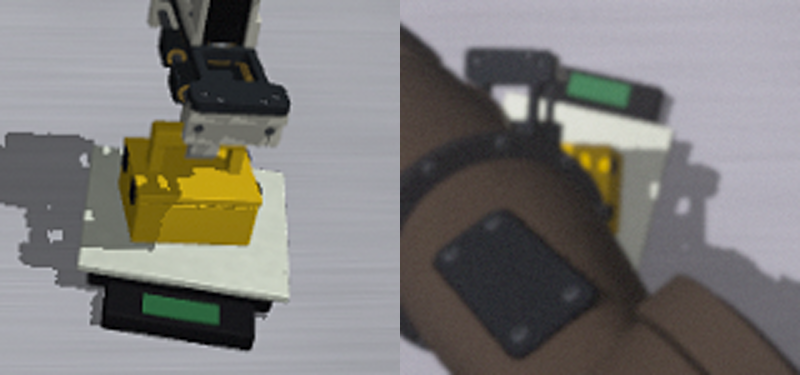

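The case is on the platform, centred within about 3 mm, and the load has eased from -4.7 to -1.7 N. I'll lower 1 mm more, dwell and release.

Call:
move_arm:
  series:
    - [0, 0, -0.1, 0, 0, 0]
    - [0, 0, 0, 0, 0, 0]
    - [0, 0, 0, 0, 0, 0]

```text
clock: 11.1
position: [0.5382, 0.3382, 0.1168]
ee_rot: [2.279, 2.161, 0.0]
force: [-4.2, -4.2, 8.3]
width: 0.189
```

Call:
move_arm:
  series:
    - [0, 0, 0, 0, 0, 0]
    - [0, 0, 0, 0, 0, 0]
    - [0, 0, 0, 0, 0, 0]
    - [0, 0, 0, 0, 0, 0]
    - [0, 0, 0, 0, 0, 0]
  grip: 0.6

```text
clock: 11.6
position: [0.5384, 0.3383, 0.1157]
ee_rot: [-2.28, -2.161, -0.0]
force: [0.0, 0.1, 0.4]
width: 0.568
```

Call:
move_arm:
  series:
    - [0, 0, 0.5, 0, 0, 0]
    - [0, 0, 1.5, 0, 0, 0]
    - [0, 0, 3, 0, 0, 0]
    - [0, 0, 4, 0, 0, 0]
    - [0, 0, 4, 0, 0, 0]
    - [-2, -3, 2, 0, 0, 0]
    - [-3, -4, 0, 0, 0, 0]
    - [-3, -4, 0, 0, 0, 0]

```text
clock: 12.4
position: [0.4577, 0.2279, 0.2675]
ee_rot: [2.278, 2.162, 0.004]
force: [1.2, -0.7, 1.0]
width: 0.599
```

Call:
move_arm:
  series:
    - [-3, -4, 0, 0, 0, 0]
    - [-2, -4, 0, 0, 0, 0]
    - [0, -4, 0, 0, 0, 0]
    - [0, 0, 0, 0, 0, 0]
    - [0, 0, 0, 0, 0, 0]

```text
clock: 12.9
position: [0.4087, 0.1079, 0.267]
ee_rot: [2.281, 2.158, 0.003]
force: [-0.5, -0.1, 0.8]
width: 0.601
```

```bash
python3 s.py
python3 - <<'E'
from h import *
S=cam('scene');T=cam('top')
for n,th,uv,z,p0 in(('top','yellow_center',(158,215),.075,(.538,.339,1.52)),('scene','yellow_center',(515,268),.075,(.538,.339,1.52)),('scene','blue_center',(250,277),.105,(.6067,-.193,1.53)),('top','blue_center',(381,179),.105,(.6067,-.193,1.53))):
    try: print(n,th,fit([(S if n=='scene' else T,pick(n,th,uv))],CASE,z,p0))
    except Exception as e: print(n,th,e)
a=cv2.resize(S[0],(400,300),interpolation=cv2.INTER_AREA); b=cv2.resize(T[0],(400,300),interpolation=cv2.INTER_AREA)
c=cv2.resize(S[0][220:340,450:610],(400,300)); d=cv2.resize(T[0][150:270,80:240],(400,300))
save(np.vstack([np.hstack([a,b]),np.hstack([c,d])]),'c6.png')
E
```

```text
12.9 [0.4087 0.1079 0.267 ] yaw of tool y -3.17 tool z [ 0.002  0.    -1.   ] [-0.5 -0.1  0.8] 0.6012743282555099 [ 0.09  0.12 -0.52  1.97  0.07  1.07 -0.51]
top yellow_center (array([0.54376759, 0.33982242, 1.39243483]), np.float64(0.42187930559382747))
scene yellow_center (array([0.53559824, 0.34236848, 1.52788967]), np.float64(0.051594926979246725))
scene blue_center (array([ 0.59824131, -0.19033083,  1.53269008]), np.float64(0.08503869303525369))
top blue_center (array([ 0.60666292, -0.19408383,  1.52811669]), np.float64(0.021484643988431307))
```

View pics/c6.png

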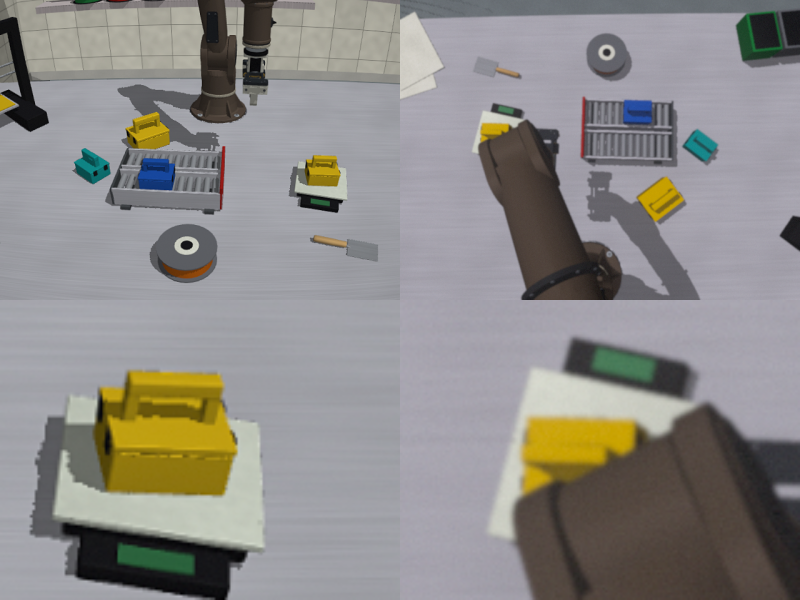

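The case is upright and centred on the platform, released, and the arm is clear of everything. Blue's top-view fit hasn't changed from the start: (0.6067, -0.194). Handing in.

```bash
python3 -c "
from cell import workorder; print(workorder.sign_off())"
```

```text
the job is handed in; nothing more can be done
None
```

I rolled the smaller yellow case about 18.5 cm along its lane by the handle until it met the red end stop. I then lifted it, set it on the scale platform while still gripping, let go and backed the arm away. The job was handed in at about 13 s, and sign-off gives no verdict.

**At the stop:** contact showed as -6 N with the gripper (TCP) at y = -0.042, within about 2 mm of where the case should stop. I didn't take a picture of the case at the stop; that check rests on force and position.

**On the scale:** the scene view shows the case upright, with its centre at (0.536, 0.342) against the platform centre at (0.538, 0.339), about 4 mm off. The top-view fit read (0.544, 0.340) but is unreliable, because the arm hid part of the case.

**Blue case:** the top view puts it exactly where it stood at the start. The scene-view fit alone differs by about 9 mm. I put that down to single-view error, as the pictures show it unmoved.

**Robot:** the gripper was open and clear of everything, reading about 1 N.

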